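Bring the tall topping jar to the front of the carousel

ROBOT

A 6-joint arm with a two-finger parallel gripper is mounted at the origin on the work surface. World frame = base frame: x ahead of the robot, y to its left, z up, the work surface at z = 0. Lengths are in m, angles in degrees, forces in N, time in s.
With the tool pointing down it reaches from about 0.3 to 0.75 m from the base axis. Payload 8.5 kg.
Tool frame: the origin (TCP) lies at the very end of the fingers, on their centre line; the grasp point (between the pads) lies 19 mm behind it; z points along the fingers, y is the line along which they close (so a half turn about z gives the same grasp; the last joint's range is limited). The gripper opens to 85 mm and grips with 20 to 120 N. Pads are 22 mm wide; open, the fingers measure 114 mm over their backs; the gripper's body (76 mm by 85 mm) begins 54 mm behind the grasp point. The pads swing forward as they close: fully open they stand 13 mm farther back than shut.
Start: joints at [-81.263, 21.807, 74.336, -0, 83.858, -12.336], TCP at [0.198, -0.513, 0.231] pointing down, gripper open.
Joint ranges: [-178.18, 178.18], [-50.72, 133.34], [12.68, 142.11], [-81.47, 261.47], [9.98, 163.14], [-165.26, 165.26]. Speed limits (degrees/s): [136.94, 136.94, 180, 180, 180, 180].

INTERFACE

Orientations are given as a 3x3 rotation matrix whose columns are the frame's x, y, z axes.
In Python, from rig import * gives the robot as it stands. The module is installed in compiled form; this text tells all that it offers.
- The arm moves only by the shell command python3 -m pendant 'ROWS' [OPENING] [FORCE]. ROWS is JSON, a list of rows, each a list of 2 entries, a list of its own where there are three numbers: the shift along the tool's x, y, z as a fraction of full scale, then the turn, a rotation vector about the tool's x, y, z as a fraction of full scale. A call has 1 to 8 rows; each row shifts and turns the commanded pose from where the row before left it, along the tool's axes as they then stand; what a row does not reach is not made up. Full scale, the value 1, is 40 mm for a shift and 5 degrees for a turn. A row lasts 1/8 s, in which the tool goes at most 62.5 mm and 10.7 degrees, less where a joint would pass 70% of its speed; a pose out of reach is approached as far as the arm can. A call with a number of a shift or a turn outside -1 to 1 is refused whole. A call with a gripper value outside its range is refused whole. OPENING is the opening, from 0 (shut) to 1 (fully open), set as the call begins (- or left out, the last holds). The fingers move at their own pace and stop on an object; FORCE is the grip in N (left out, the last holds). Time passes only in rows, so rows that do not move let the fingers close. It gives the time, the measured TCP pose, the force, the opening and the grip force at its end, in the units of the state.
- observe(): the state, without advancing time (a new reading comes with each control period).
- get_image(name): name is "scene" or "top"; returns a dict with "img" (480x640x3 uint8, blue, green, red), "range_z" (480x640 float32, m along the optical axis (not along the pixel's ray), 0 where there is no reading), "camera_matrix" (3x3 intrinsics, pixels), "eye" and "rotation" of the camera in the world. Camera axes: x right, y down, z forward; pixel columns grow to the right and rows downward; lengths in m; the calibration is good to about 2 mm. A picture is of the moment at which its call begins.
- close_job(): hands the job in; it is judged then, once.
Trained networks look in the newest picture that a camera, given by its name, has taken for a name from the list of things; names that differ only in an ending like _2 or _b are one class to them, and where a whole thing is asked for, a point or a joint stands for the part that bears it (a point fixed in the world has none). Each returns a list of dicts, best first, with "conf" (0 to 1); they miss things now and then, are a little off and sometimes report something else, mostly with a low value. They report only what shows in the picture. A call takes as long as a camera call.
- regions_of(camera, query): "mask" (480x640 bool, what is visible of it).
- landmark_of(camera, query): "point" ([x, y, z] in m, in world coordinates, good to about 4 mm: a listed point, or the origin of a listed thing).
The state is a dict: "time_s": time; "q": joint angles; "qvel": joint speeds; "joint_efforts": joint torques, N m; "position": TCP position; "tool_rot": TCP orientation; "ft_force": force on the tool from outside, world axes, zero at the start; "wrist_torque": the same for the moment, N m; "grip_width": finger opening in m; "gripper_force": force on a finger pad.
Only numpy, scipy, OpenCV 4.12 (cv2) and the standard library are available. Lean on these libraries where they do the work, as an engineer would, in place of code of your own. Each camera call takes 0.05 s, during which the arm holds its last target. There are 200 camera calls.

TASK

Somebody left the steel shaker standing between the arms of the bakery's topping carousel, where it blocks the turn: lift it out without pushing it with the carousel, and stand it upright on the empty slatted board. Then turn the carousel until its one tall jar (the one with a knob on its lid) is lined up with the pointer tongue on the carousel's base, and finish with the gripper still holding the carousel there, motionless. Leave everything else on the counter where it is.

Things in the scene. Friction and masses are not known exactly. Their poses are not given: they have to be found in the camera images.
- base: Fixed base of the carousel: dark wood disc, 300 mm across, 12 mm thick, on the counter, with a 26 mm wide steel pointer tongue sticking out 35 mm beyond its rim, roughly towards the robot. Origin: centre of its underside, on the carousel's upright turning axis. Its x axis points along the pointer tongue, z up.
- pointer_tip (a point): Tip of the pointer tongue, 185 mm from the turning axis, 10 mm above the counter.
- carousel: Turning rack: a cross of brown wood boards (250 mm long, 50 mm wide, top 30 mm above the counter) with a fixed jar on each arm. Turns without end either way about the base's axis; light friction (about 0.03 N m), no spring. Origin: on the axis, 12 mm above the counter. Its x axis points to the tall jar, z up. At the start the tall jar is 0.8 rad to half a turn from the pointer.
- tall_jar (a point): Centre of the tall jar's lid, below its ball knob, 105 mm above the counter, 100 mm from the turning axis. All four jars are 56 mm across, white with wooden lids, 100 mm from the axis; three are squat and flat-lidded (top 75 mm above the counter), this one is tall with a 18 mm ball knob (top 121 mm above the counter).
- handle (a point): Middle of the carousel's wooden bar handle, on the turning axis, 122 mm above the counter. The bar is 70 mm long (along the carousel's x axis), 18 mm wide and 36 mm high, from 99 to 135 mm above the counter, on a 14 mm steel column; it turns with the carousel.
- shaker: Loose steel shaker with a rounded top, 48 mm in diameter up to 132 mm and 150 mm tall over all, 0.15 to 0.3 kg. It stands on the base disc (its foot 12 mm above the counter) about 115 mm from the axis, about midway between two neighbouring arms, taller than all the jars. Origin: centre of its underside, z up.
- board: Fixed empty board of light wood slats, 150 x 150 mm, its flat top 16 mm above the counter, to the left or the right of the carousel. Origin: centre of its underside, x and y along its sides.
- basket: Fixed open wooden basket, 170 x 150 x 50 mm, on the other side of the carousel, with two bread rolls in it. Origin: centre of its underside.
- roll_a: Bread roll in the basket, 110 mm long, 54 mm wide, origin under its centre. Leave alone.
- roll_b: A second such roll beside it in the basket. Leave alone.
- tongs: Steel tongs lying on the counter just beyond the carousel, 230 mm long, 9 mm high. Origin under the middle. Leave alone.
- mug: White mug beyond the carousel, 80 mm across, 95 mm high. Leave alone.
- butter_dish: White covered butter dish beyond the carousel, 90 x 130 x 45 mm. Leave alone.
- mill: Dark wood pepper mill, 54 mm across, 152 mm high, beyond the carousel to its left. Leave alone.
- ramekin: Small white bowl, 76 mm across, 40 mm high, beyond the carousel to its right. Leave alone.

How it is judged:
By the outcome, as a careful person would: the job done as asked, in the order asked, and still so for the second after the job is handed in, while the arm keeps its last pose, push and grip.
It also fails if it takes over 72 s, if anything falls off the work surface, if the arm or the gripper's body presses on something with over 40 N, if the wrist force passes 120 N, or if a joint passes its speed limit or range.

## Working session

There is one attempt and no reset: what is moved stays moved. The work goes in short steps, Python scripts to look and compute and a shell command to move; the robot and the scene stay as the last step left them, time stands still between calls to the robot, and variables do not carry over. Pictures are saved under pics/ and viewed, at most 10 in all, crops included, and the job is handed in when it is done.

```bash
mkdir -p pics
cat > h.py <<'E'
from rig import *
import numpy as np, cv2
def world(im,mask):
    v,u=np.nonzero(mask&(im["range_z"]>0)); z=im["range_z"][v,u]; K=im["camera_matrix"]
    c=np.stack([(u-K[0,2])/K[0,0]*z,(v-K[1,2])/K[1,1]*z,z],1)
    return c@np.array(im["rotation"]).T+np.array(im["eye"])
E
python3 - <<'E'
from h import *
s=observe(); print(s["time_s"],s["position"],np.round(s["tool_rot"],3),s["grip_width"])
ims=[]
for c in("top","scene"):
    im=get_image(c); cv2.imwrite(f"pics/{c}0.png",im["img"]); print(c,np.round(im["eye"],3))
    for n in("base","pointer_tip","carousel","tall_jar","handle","shaker","board","mill","mug"):
        r=landmark_of(c,n); print(n,[(np.round(x["point"],3).tolist(),round(x["conf"],2)) for x in r[:2]])
    r=regions_of(c,"shaker")
    if r:
        w=world(im,r[0]["mask"]); t=w[w[:,2]>w[:,2].max()-.02]; print("shk",w.min(0),w.max(0),t.mean(0))
E
```

```text
0.0 [ 0.19769992 -0.51291307  0.23069462] [[ 0.933  0.36  -0.   ]
 [ 0.36  -0.933  0.001]
 [ 0.    -0.001 -1.   ]] 0.08535119325935273
top [ 0.36  -0.011  1.301]
base []
pointer_tip [([0.393, -0.101, 0.01], 0.87)]
carousel [([0.56, -0.033, 0.012], 0.85)]
tall_jar [([0.65, -0.071, 0.106], 0.81), ([0.666, -0.396, 0.001], 0.4)]
handle [([0.566, -0.033, 0.122], 0.91)]
shaker [([0.674, 0.012, 0.011], 0.61)]
board [([0.51, -0.342, -0.001], 0.72), ([0.746, 0.239, -0.003], 0.6)]
mill [([0.671, 0.366, 0.002], 0.98), ([0.393, -0.1, 0.01], 0.74)]
mug [([0.744, 0.238, 0.0], 0.67)]
shk [ 0.64461394 -0.01011741  0.01358493] [0.68855843 0.03768631 0.16841104] [0.66663277 0.01338333 0.15957491]
scene [1.044 0.33  0.992]
base []
pointer_tip [([0.389, -0.101, 0.01], 0.68), ([0.504, -0.34, -0.001], 0.67)]
carousel [([0.567, -0.032, 0.016], 0.63)]
tall_jar [([0.65, -0.074, 0.106], 0.63), ([0.669, 0.012, 0.012], 0.46)]
handle [([0.564, -0.034, 0.122], 0.96), ([0.734, -0.273, -0.0], 0.73)]
shaker [([0.672, 0.01, 0.014], 0.7)]
board [([0.505, -0.337, -0.002], 0.63)]
mill [([0.67, 0.365, -0.004], 0.63)]
mug [([0.744, 0.24, 0.003], 0.78)]
shk [ 0.59794358 -0.04189811  0.00745542] [0.69410216 0.03851064 0.16526221] [0.67383295 0.01683896 0.15765757]
```

View pics/top0.png

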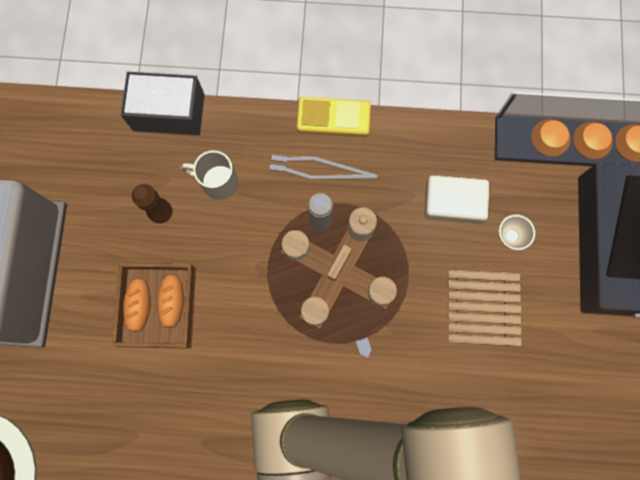

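View pics/scene0.png

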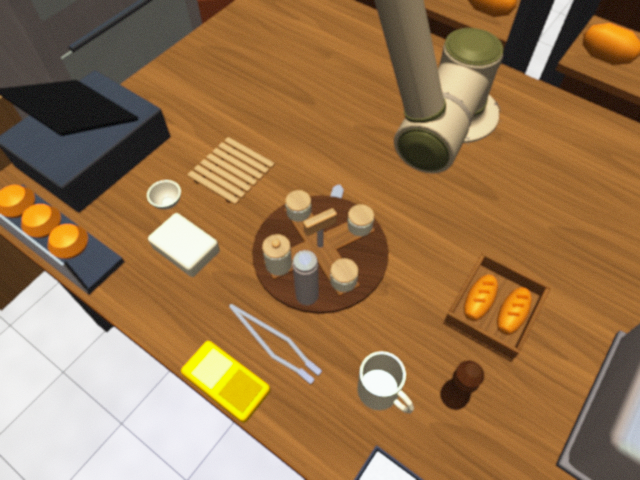

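The pictures agree with the networks: in the top view the shaker is at (320,210), the tall jar at (362,222), the pointer at (364,347) and the board at (485,308). Axis is about (0.565, -0.033), shaker (0.671, 0.013), and the turn needed is about -133°.

```bash
cat >> h.py <<'E'
def to(x,y,z,psi):
    s=observe(); R=np.array(s["tool_rot"]); p=np.array(s["position"])
    d=R.T@(np.array([x,y,z])-p)/.04
    c,n=np.cos(np.radians(psi)),np.sin(np.radians(psi))
    T=np.array([[c,n,0],[n,-c,0],[0,0,-1]])
    r=np.degrees(cv2.Rodrigues(R.T@T)[0].ravel())/5
    print("t",round(s["time_s"],2),"p",np.round(p,4),"shift",np.round(d,2),"turn",np.round(r,2),"yaw",np.degrees(np.arctan2(R[1,0],R[0,0])).round(1),"w",round(s["grip_width"],4),"q6",round(s["q"][5]),"F",np.round(s["ft_force"],1))
E
python3 -c "
from h import *
to(.671,.013,.25,112.8)"
```

```text
t 1.1 p [ 0.1977 -0.5132  0.2313] shift [15.77 -8.02 -0.47] turn [ -0.     0.   -18.35] yaw 21.1 w 0.0854 q6 -12 F [-0.2  0.3 -0.2]
```

```bash
python3 -m pendant '[[[0.98,-0.5,-0.03],[0,0,-1]],[[1,0,-0.03],[0,0,0]],[[1,-0.5,-0.03],[0,0,0]],[[1,-0.5,-0.03],[0,0,0]],[[1,-0.5,-0.03],[0,0,0]],[[1,-0.5,-0.03],[0,0,0]],[[1,-0.5,-0.03],[0,0,0]],[[1,-0.5,-0.03],[0,0,0]]]' 1
python3 -m pendant '[[[0,0,0],[0,0,-1]],[[0,0,0],[0,0,-1]],[[0,0,0],[0,0,-1]],[[0,0,0],[0,0,-1]],[[0,0,0],[0,0,-1]],[[0,0,0],[0,0,-1]],[[0,0,0],[0,0,-1]],[[0,0,0],[0,0,-1]]]'
python3 -c "
from h import *
to(.671,.013,.25,112.8)"
```

```text
time_s: 2.1
position: [0.4267, -0.2484, 0.2411]
tool_rot: [[0.898, 0.439, 0.0], [0.439, -0.898, -0.0], [0.0, 0.0, -1.0]]
ft_force: [-0.2, -1.3, -0.2]
grip_width: 0.0855
gripper_force: 0.0
time_s: 3.1
position: [0.4259, -0.2496, 0.241]
tool_rot: [[0.403, 0.915, 0.0], [0.915, -0.403, -0.0], [-0.0, 0.0, -1.0]]
ft_force: [-0.3, 0.8, -0.5]
grip_width: 0.0855
gripper_force: 0.0
t 3.1 p [ 0.4259 -0.2496  0.241 ] shift [ 8.48  2.96 -0.23] turn [ 0.    0.   -9.31] yaw 66.2 w 0.0855 q6 -20 F [-0.3  0.8 -0.5]
```

```bash
python3 -m pendant '[[[1,0.35,-0.03],[0,0,0]],[[1,0.35,-0.03],[0,0,0]],[[1,0.35,-0.03],[0,0,0]],[[1,0.35,-0.03],[0,0,0]],[[1,0.35,-0.03],[0,0,0]],[[1,0.35,-0.03],[0,0,0]],[[1,0.35,-0.03],[0,0,0]],[[1,0.35,-0.03],[0,0,0]]]'
python3 -m pendant '[[[0.48,0.16,0],[0,0,-1]],[[0,0,0],[0,0,-1]],[[0,0,0],[0,0,-1]],[[0,0,0],[0,0,-1]],[[0,0,0],[0,0,-1]],[[0,0,0],[0,0,-1]],[[0,0,0],[0,0,-1]],[[0,0,0],[0,0,-1]]]'
python3 -m pendant '[[[0,0,0],[0,0,-1]],[[0,0,0],[0,0,-0.31]],[[0,0,0],[0,0,0]]]' >/dev/null
python3 - <<'E'
from h import *
to(.671,.013,.106,112.8)
im=get_image("scene"); cv2.imwrite("pics/s1.png",im["img"])
print([(x["conf"],np.round(x["point"],3)) for x in landmark_of("scene","shaker")])
E
```

```text
time_s: 4.1
position: [0.6589, -0.0014, 0.2505]
tool_rot: [[0.406, 0.914, 0.0], [0.914, -0.406, -0.0], [-0.0, 0.0, -1.0]]
ft_force: [0.2, -0.7, 1.0]
grip_width: 0.0857
gripper_force: 0.0
time_s: 5.1
position: [0.6717, 0.0125, 0.2504]
tool_rot: [[-0.28, 0.96, -0.0], [0.96, 0.28, 0.0], [0.0, -0.0, -1.0]]
ft_force: [0.1, -0.4, -0.0]
grip_width: 0.0855
gripper_force: 0.0
t 5.47 p [0.6717 0.0125 0.2505] shift [ 0.02 -0.01  3.61] turn [-0.   -0.   -0.05] yaw 112.6 w 0.0853 q6 -32 F [ 0.6 -0.6  0.1]
[(0.69, array([0.671, 0.013, 0.013]))]
```

View pics/s1.png

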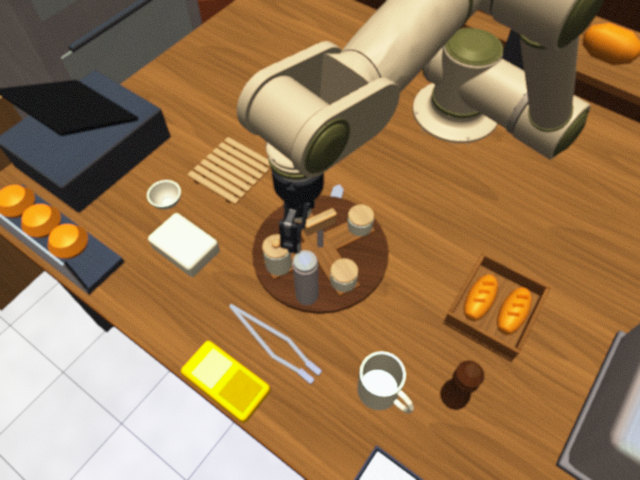

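Run:
```python
from h import *
im=get_image("scene"); R=np.array(im["rotation"]);K=im["camera_matrix"]
for p in([.671,.013,.012],[.671,.013,.162],[.6717,.0125,.2635],[.6717+.046,.0125+.019,.2635],[.6717-.046,.0125-.019,.2635]):
    c=K@(R.T@(np.array(p)-im["eye"])); print(np.round(c[:2]/c[2]))
cv2.imwrite("pics/s2.png",cv2.resize(im["img"][160:310,230:380],None,fx=4,fy=4,interpolation=cv2.INTER_CUBIC))
```

```text
[306. 295.]
[304. 258.]
[302. 228.]
[294. 252.]
[309. 204.]
```

View pics/s2.png

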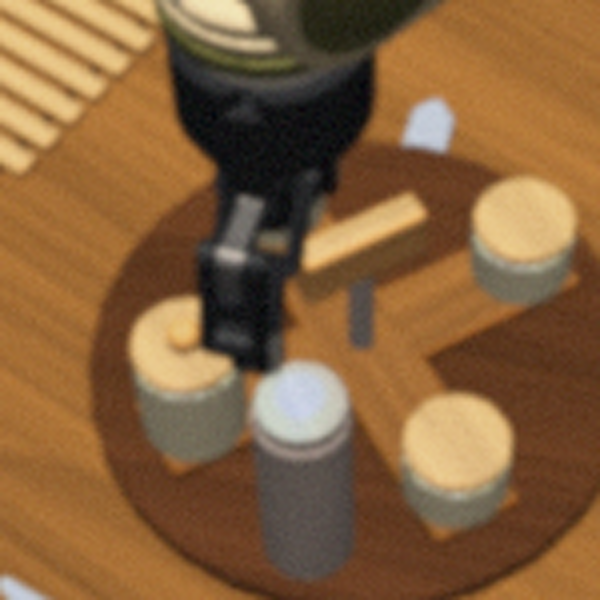

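The fingertip shows at (290,250) and the shaker's top at (305,258), as projected. Next I descend and grip.

```bash
python3 -m pendant '[[[0,0,0.7],[0,0,0]],[[0,0,0.8],[0,0,0]],[[0,0,0.7],[0,0,0]],[[0,0,0.6],[0,0,0]],[[0,0,0.5],[0,0,0]],[[0,0,0.3],[0,0,0]],[[0,0,0],[0,0,0]]]'
python3 -m pendant '[[[0,0,0],[0,0,0]],[[0,0,0],[0,0,0]],[[0,0,0],[0,0,0]],[[0,0,0],[0,0,0]],[[0,0,0],[0,0,0]],[[0,0,0],[0,0,0]]]' 0 40
```

```text
time_s: 6.5
position: [0.6715, 0.0124, 0.106]
tool_rot: [[-0.384, 0.923, -0.001], [0.923, 0.384, 0.0], [0.001, -0.001, -1.0]]
ft_force: [0.1, 0.7, 0.9]
grip_width: 0.0855
gripper_force: 0.0
time_s: 7.25
position: [0.6717, 0.0122, 0.1076]
tool_rot: [[-0.385, 0.923, 0.001], [0.923, 0.385, -0.001], [-0.001, 0.001, -1.0]]
ft_force: [-2.6, -0.6, 5.3]
grip_width: 0.0474
gripper_force: 41.0
```

Width is 47 mm, so the shaker is held. Now lift straight up.

```bash
python3 -m pendant '[[[0,0,-0.2],[0,0,0]],[[0,0,-0.4],[0,0,0]],[[0,0,-0.7],[0,0,0]],[[0,0,-0.8],[0,0,0]],[[0,0,-0.8],[0,0,0]],[[0,0,-0.6],[0,0,0]],[[0,0,-0.3],[0,0,0]],[[0,0,0],[0,0,0]]]'
python3 - <<'E'
from h import *
to(.507,-.340,.27,112.8)
for c in("top","scene"):
    im=get_image(c)
    for n in("shaker","tall_jar","board"): print(c,n,[(round(x["conf"],2),np.round(x["point"],3)) for x in landmark_of(c,n)[:2]])
    r=regions_of(c,"board")
    if r:
        w=world(im,r[0]["mask"]); w=w[(w[:,2]>.008)&(w[:,2]<.025)]; print(w.min(0),w.max(0),w.mean(0), cv2.minAreaRect(w[:,:2].astype(np.float32)))
E
```

```text
time_s: 8.25
position: [0.6718, 0.0125, 0.2592]
tool_rot: [[-0.385, 0.923, 0.001], [0.923, 0.385, -0.0], [-0.001, 0.001, -1.0]]
ft_force: [-0.8, -0.2, -2.5]
grip_width: 0.0468
gripper_force: 41.6
t 8.25 p [0.6718 0.0125 0.2592] shift [-6.55 -7.19 -0.27] turn [ 0.01  0.01 -0.03] yaw 112.6 w 0.0468 q6 -32 F [-0.8 -0.2 -2.5]
top shaker [(0.64, array([0.673, 0.01 , 0.166]))]
top tall_jar [(0.84, array([ 0.651, -0.07 ,  0.106]))]
top board [(0.65, array([ 0.51 , -0.342, -0.   ]))]
[ 0.43205367 -0.41495603  0.00802019] [ 0.58453179 -0.26197809  0.02464081] [ 0.50705732 -0.33808219  0.01643086] ((0.5082705616950989, -0.3383715748786926), (0.15086323022842407, 0.1510542929172516), 0.9052045345306396)
scene shaker [(0.88, array([0.671, 0.015, 0.163]))]
scene tall_jar [(0.77, array([ 0.652, -0.076,  0.106])), (0.33, array([ 0.504, -0.338, -0.005]))]
scene board [(0.67, array([ 0.504, -0.34 , -0.003])), (0.61, array([ 0.654, -0.074,  0.107]))]
[ 0.43117857 -0.41486975  0.00801703] [ 0.58441486 -0.25985217  0.02327418] [ 0.51069153 -0.33537735  0.01502417] ((0.5077666640281677, -0.3368866443634033), (0.15193922817707062, 0.15295743942260742), 1.2030292749404907)
```

```bash
python3 -m pendant '[[[-0.2,-0.22,0],[0,0,0]],[[-0.4,-0.44,0],[0,0,0]],[[-0.6,-0.66,0],[0,0,0]],[[-0.7,-0.77,0],[0,0,0]],[[-0.7,-0.77,0],[0,0,0]],[[-0.7,-0.77,0],[0,0,0]],[[-0.7,-0.77,0],[0,0,0]],[[-0.7,-0.77,0],[0,0,0]]]'
python3 -m pendant '[[[-0.7,-0.77,0],[0,0,0]],[[-0.6,-0.66,0],[0,0,0]],[[-0.35,-0.35,0],[0,0,0]],[[-0.15,-0.16,0],[0,0,0]],[[0,0,0],[0,0,0]],[[0,0,0],[0,0,0]]]'
python3 - <<'E'
from h import *
to(.508,-.338,.112,112.8)
for c in("top","scene"):
    im=get_image(c)
    for n in("shaker",): print(c,n,[(round(x["conf"],2),np.round(x["point"],3)) for x in landmark_of(c,n)[:2]])
E
```

```text
time_s: 9.75
position: [0.5512, -0.243, 0.2588]
tool_rot: [[-0.384, 0.924, 0.0], [0.924, 0.384, -0.0], [-0.0, -0.0, -1.0]]
ft_force: [0.6, 0.6, -2.0]
grip_width: 0.0471
gripper_force: 41.6
time_s: 10.5
position: [0.5096, -0.336, 0.2586]
tool_rot: [[-0.386, 0.923, 0.0], [0.923, 0.386, 0.0], [0.0, 0.0, -1.0]]
ft_force: [-0.2, -0.3, -2.4]
grip_width: 0.0472
gripper_force: 41.6
t 10.5 p [ 0.5096 -0.336   0.2586] shift [-0.03 -0.06  3.66] turn [ 0.   -0.   -0.02] yaw 112.7 w 0.0472 q6 -67 F [-0.2 -0.3 -2.4]
top shaker []
scene shaker [(0.74, array([ 0.507, -0.335,  0.163]))]
```

```bash
python3 -m pendant '[[[0,0,0.4],[0,0,0]],[[0,0,0.8],[0,0,0]],[[0,0,0.8],[0,0,0]],[[0,0,0.7],[0,0,0]],[[0,0,0.5],[0,0,0]],[[0,0,0.2],[0,0,0]],[[0,0,0.1],[0,0,0]],[[0,0,0],[0,0,0]]]'
python3 -m pendant '[[[0,0,0.05],[0,0,0]],[[0,0,0.05],[0,0,0]],[[0,0,0],[0,0,0]],[[0,0,0],[0,0,0]]]'
```

```text
time_s: 11.7
position: [0.5094, -0.3371, 0.119]
tool_rot: [[-0.385, 0.923, 0.001], [0.923, 0.385, -0.001], [-0.001, 0.0, -1.0]]
ft_force: [-0.3, -0.5, -2.1]
grip_width: 0.0471
gripper_force: 41.6
time_s: 12.2
position: [0.5092, -0.337, 0.1146]
tool_rot: [[-0.385, 0.923, 0.0], [0.923, 0.385, -0.0], [-0.0, 0.0, -1.0]]
ft_force: [-0.3, -0.4, -2.5]
grip_width: 0.0472
gripper_force: 41.6
```

```bash
python3 -m pendant '[[[0,0,0.05],[0,0,0]],[[0,0,0],[0,0,0]],[[0,0,0],[0,0,0]]]'
python3 -m pendant '[[[0,0,0.03],[0,0,0]],[[0,0,0],[0,0,0]],[[0,0,0],[0,0,0]]]'
```

```text
time_s: 12.58
position: [0.5092, -0.337, 0.1125]
tool_rot: [[-0.385, 0.923, -0.0], [0.923, 0.385, 0.0], [0.0, -0.0, -1.0]]
ft_force: [0.6, -0.1, -2.4]
grip_width: 0.047
gripper_force: 41.6
time_s: 12.95
position: [0.5093, -0.337, 0.1116]
tool_rot: [[-0.385, 0.923, 0.0], [0.923, 0.385, -0.0], [-0.0, 0.0, -1.0]]
ft_force: [-1.2, -0.3, 1.5]
grip_width: 0.047
gripper_force: 41.8
```

It has touched down at the expected height. Release and retreat straight up.

```bash
python3 -m pendant '[[[0,0,0],[0,0,0]],[[0,0,0],[0,0,0]],[[0,0,0],[0,0,0]],[[0,0,0],[0,0,0]],[[0,0,0],[0,0,0]],[[0,0,0],[0,0,0]]]' 1
python3 -m pendant '[[[0,0,-0.3],[0,0,0]],[[0,0,-0.6],[0,0,0]],[[0,0,-0.7],[0,0,0]],[[0,0,-0.7],[0,0,0]],[[0,0,-0.7],[0,0,0]],[[0,0,-0.3],[0,0,0]],[[0,0,0],[0,0,0]]]'
python3 - <<'E'
from h import *
to(.565,-.033,.2,155)
im=get_image("scene"); cv2.imwrite("pics/s3.png",im["img"])
for n in("shaker","carousel","handle","tall_jar","pointer_tip"): print(n,[(round(x["conf"],2),np.round(x["point"],3)) for x in landmark_of("scene",n)[:2]])
E
```

```text
time_s: 13.7
position: [0.5092, -0.337, 0.1113]
tool_rot: [[-0.385, 0.923, -0.0], [0.923, 0.385, 0.0], [0.0, -0.0, -1.0]]
ft_force: [0.1, -0.8, -0.3]
grip_width: 0.0852
gripper_force: 0.0
time_s: 14.58
position: [0.5092, -0.337, 0.2439]
tool_rot: [[-0.385, 0.923, 0.001], [0.923, 0.385, -0.001], [-0.001, 0.0, -1.0]]
ft_force: [-0.2, -0.0, -0.6]
grip_width: 0.0852
gripper_force: 0.0
t 14.57 p [ 0.5092 -0.337   0.2439] shift [6.48 4.21 1.09] turn [ 0.    0.01 -8.48] yaw 112.6 w 0.0852 q6 -67 F [-0.2 -0.  -0.6]
shaker [(0.59, array([ 0.509, -0.335,  0.016]))]
carousel [(0.94, array([ 0.564, -0.033,  0.01 ]))]
handle [(0.95, array([ 0.566, -0.032,  0.12 ])), (0.3, array([ 0.787,  0.01 , -0.   ]))]
tall_jar [(0.86, array([ 0.652, -0.077,  0.105]))]
pointer_tip [(0.55, array([ 0.391, -0.099,  0.006]))]
```

View pics/s3.png

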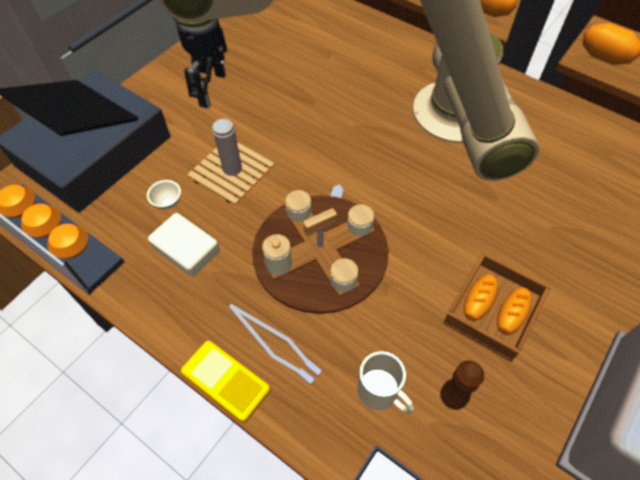

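The shaker stands upright on the board at (230,165). Next I measure bar, jar lids and pointer precisely from depth.

```bash
cat >> h.py <<'E'
def ang(show=True):
    A=[];
    for c in("top","scene"):
        im=get_image(c); w=world(im,np.ones((480,640),bool)); r=np.hypot(w[:,0]-.565,w[:,1]+.033)
        b=w[(r<.045)&(w[:,2]>.128)&(w[:,2]<.141)]
        if len(b)>10: print(c,"bar",len(b),b.mean(0).round(4),cv2.minAreaRect(b[:,:2].astype(np.float32)))
        for n,lo,hi in(("squat",.07,.08),("tall",.1,.111)):
            s=w[(r<.14)&(r>.06)&(w[:,2]>lo)&(w[:,2]<hi)]
            if len(s)<40: continue
            _,l,ce=cv2.kmeans(s[:,:2].astype(np.float32),3 if n=="squat" else 1,None,(3,50,1e-5),5,cv2.KMEANS_PP_CENTERS)
            for i,k in enumerate(ce):
                e,rad=cv2.minEnclosingCircle(s[l[:,0]==i][:,:2].astype(np.float32)); print(c,n,k.round(4),np.round(e,4),round(rad,4))
        for q in("base","pointer_tip","tall_jar","handle","carousel"):
            print(c,q,[(round(x["conf"],2),np.round(x["point"],4)) for x in landmark_of(c,q)[:1]])
        t=w[(w[:,2]>.006)&(w[:,2]<.016)&(w[:,0]<.43)&(w[:,0]>.36)&(abs(w[:,1]+.1)<.05)]
        print(c,"low",len(t),t.mean(0).round(4) if len(t) else "")
E
python3 -c "
from h import *
ang()"
```

```text
top bar 331 [ 0.5628 -0.0304  0.1349] ((0.5635484457015991, -0.03027205541729927), (0.01811767928302288, 0.06936181336641312), 65.11109924316406)
top squat [ 0.5245 -0.1199] [ 0.5688 -0.108 ] 0.076
top squat [0.4767 0.0131] [0.4726 0.0114] 0.0274
top squat [0.6053 0.0582] [0.6143 0.0141] 0.074
top tall [ 0.6531 -0.0722] [ 0.6542 -0.072 ] 0.028
top base [(0.29, array([7.894e-01, 9.500e-03, 4.000e-04]))]
top pointer_tip [(0.65, array([ 0.3911, -0.1018,  0.0101]))]
top tall_jar [(0.78, array([ 0.6499, -0.0723,  0.1074]))]
top handle [(0.68, array([ 0.5635, -0.0321,  0.1216]))]
top carousel [(0.9, array([ 0.5611, -0.0332,  0.0095]))]
top low 271 [ 0.4129 -0.0916  0.0108]
scene bar 287 [ 0.5649 -0.0291  0.1336] ((0.5637620687484741, -0.0302056223154068), (0.019834039732813835, 0.06999465823173523), 64.21720123291016)
scene squat [0.474  0.0123] [0.473 0.012] 0.0287
scene squat [0.613  0.0482] [ 0.6366 -0.0017] 0.0964
scene squat [ 0.5225 -0.1199] [ 0.5213 -0.1204] 0.0284
scene tall [ 0.6554 -0.0705] [ 0.6541 -0.072 ] 0.0282
scene base [(0.92, array([ 5.644e-01, -2.840e-02,  2.000e-04]))]
scene pointer_tip [(0.91, array([ 0.3901, -0.1006,  0.0084]))]
scene tall_jar [(0.97, array([ 0.6542, -0.075 ,  0.1057]))]
scene handle [(0.76, array([ 0.5627, -0.0333,  0.1208]))]
scene carousel [(0.58, array([ 0.5653, -0.032 ,  0.0116]))]
scene low 177 [ 0.4148 -0.0839  0.0104]
```

```bash
python3 -m pendant '[[[0.8,0.51,0],[0,0,0]],[[0.9,0.58,0],[0,0,0]],[[0.9,0.58,0],[0,0,0]],[[0.9,0.58,0],[0,0,0]],[[0.9,0.58,0],[0,0,0]],[[0.9,0.58,0],[0,0,0]],[[0.8,0.51,0],[0,0,0]],[[0.46,0.29,0],[0,0,0]]]'
python3 -m pendant '[[[0,0,0],[0,0,-1]],[[0,0,0],[0,0,-1]],[[0,0,0],[0,0,-1]],[[0,0,0],[0,0,-1]],[[0,0,0],[0,0,-1]],[[0,0,0],[0,0,-1]],[[0,0,0],[0,0,-1]],[[0,0,0],[0,0,-1]]]' >/dev/null
python3 -m pendant '[[[0,0,0],[0,0,-0.5]],[[0,0,0],[0,0,0]],[[0,0,0],[0,0,0]]]' >/dev/null
python3 -c "
from h import *
to(.5636,-.0302,.105,155.1)"
```

```text
time_s: 16.48
position: [0.5638, -0.0282, 0.2435]
tool_rot: [[-0.386, 0.922, 0.0], [0.922, 0.386, 0.0], [-0.0, 0.0, -1.0]]
ft_force: [0.6, 0.0, -1.0]
grip_width: 0.0855
gripper_force: 0.0
t 17.85 p [ 0.5637 -0.03    0.2434] shift [-0.   -0.01  3.46] turn [ 0.    0.   -0.01] yaw 155.1 w 0.0856 q6 -80 F [ 0.7 -0.7  0.3]
```

```bash
python3 -m pendant '[[[0,0,0.5],[0,0,0]],[[0,0,0.8],[0,0,0]],[[0,0,0.8],[0,0,0]],[[0,0,0.7],[0,0,0]],[[0,0,0.45],[0,0,0]],[[0,0,0.2],[0,0,0]],[[0,0,0],[0,0,0]]]'
python3 -m pendant '[[[0,0,0],[0,0,0]],[[0,0,0],[0,0,0]],[[0,0,0],[0,0,0]],[[0,0,0],[0,0,0]],[[0,0,0],[0,0,0]],[[0,0,0],[0,0,0]],[[0,0,0],[0,0,0]],[[0,0,0],[0,0,0]]]' 0 40
```

```text
time_s: 18.73
position: [0.5638, -0.03, 0.1053]
tool_rot: [[-0.907, 0.421, -0.0], [0.421, 0.907, 0.0], [0.0, -0.0, -1.0]]
ft_force: [1.0, -0.5, 0.7]
grip_width: 0.0854
gripper_force: 0.0
time_s: 19.73
position: [0.5634, -0.0308, 0.1057]
tool_rot: [[-0.907, 0.421, -0.0], [0.421, 0.907, -0.001], [-0.0, -0.002, -1.0]]
ft_force: [-2.8, -5.0, 2.6]
grip_width: 0.0174
gripper_force: 41.9
```

Bar gripped. Start turning clockwise, watching the forces.

```bash
python3 -m pendant '[[[0,0,0],[0,0,0.3]],[[0,0,0],[0,0,0.5]],[[0,0,0],[0,0,0.7]],[[0,0,0],[0,0,0.8]],[[0,0,0],[0,0,0.8]],[[0,0,0],[0,0,0.8]],[[0,0,0],[0,0,0.8]],[[0,0,0],[0,0,0.8]]]'
python3 -m pendant '[[[0,0,0],[0,0,0.8]],[[0,0,0],[0,0,0.8]],[[0,0,0],[0,0,0.8]],[[0,0,0],[0,0,0.8]],[[0,0,0],[0,0,0.8]],[[0,0,0],[0,0,0.8]],[[0,0,0],[0,0,0.8]],[[0,0,0],[0,0,0.8]]]'
python3 -c "
from h import *
to(.5636,-.0302,.105,22.3)"
```

```text
time_s: 20.72
position: [0.5633, -0.031, 0.1058]
tool_rot: [[-0.609, 0.794, -0.001], [0.794, 0.609, -0.002], [-0.001, -0.002, -1.0]]
ft_force: [-4.8, -5.5, 4.0]
grip_width: 0.017
gripper_force: 41.9
time_s: 21.72
position: [0.563, -0.0311, 0.1057]
tool_rot: [[-0.096, 0.995, -0.001], [0.995, 0.096, -0.002], [-0.002, -0.002, -1.0]]
ft_force: [-5.9, -6.3, 4.6]
grip_width: 0.0173
gripper_force: 42.0
t 21.73 p [ 0.563  -0.0311  0.1057] shift [0.02 0.02 0.02] turn [-0.    0.03 14.64] yaw 95.5 w 0.0173 q6 -21 F [-5.9 -6.3  4.6]
```

```bash
python3 -m pendant '[[[0,0,0],[0,0,0.8]],[[0,0,0],[0,0,0.8]],[[0,0,0],[0,0,0.8]],[[0,0,0],[0,0,0.8]],[[0,0,0],[0,0,0.8]],[[0,0,0],[0,0,0.8]],[[0,0,0],[0,0,0.8]],[[0,0,0],[0,0,0.8]]]'
python3 -m pendant '[[[0,0,0],[0,0,0.8]],[[0,0,0],[0,0,0.8]],[[0,0,0],[0,0,0.8]],[[0,0,0],[0,0,0.8]],[[0,0,0],[0,0,0.8]],[[0,0,0],[0,0,0.8]],[[0,0,0],[0,0,0.7]],[[0,0,0],[0,0,0.5]]]'
python3 -m pendant '[[[0,0,0],[0,0,0.3]],[[0,0,0],[0,0,0.2]],[[0,0,0],[0,0,0]],[[0,0,0],[0,0,0]],[[0,0,0],[0,0,0]]]'
python3 - <<'E'
from h import *
to(.5636,-.0302,.105,22.3)
ang()
im=get_image("scene"); cv2.imwrite("pics/s4.png",cv2.resize(im["img"][120:330,170:430],None,fx=3,fy=2.8))
E
```

```text
time_s: 22.72
position: [0.5628, -0.031, 0.1057]
tool_rot: [[0.446, 0.895, -0.002], [0.895, -0.446, -0.002], [-0.003, -0.001, -1.0]]
ft_force: [-6.2, -5.3, 5.2]
grip_width: 0.0173
gripper_force: 42.2
time_s: 23.72
position: [0.5626, -0.0309, 0.1057]
tool_rot: [[0.834, 0.552, -0.002], [0.552, -0.834, -0.002], [-0.003, 0.0, -1.0]]
ft_force: [-7.7, -5.5, 6.4]
grip_width: 0.0175
gripper_force: 42.3
time_s: 24.35
position: [0.5626, -0.0308, 0.1057]
tool_rot: [[0.856, 0.517, -0.002], [0.517, -0.856, -0.002], [-0.003, 0.0, -1.0]]
ft_force: [-8.1, -4.9, 5.8]
grip_width: 0.0178
gripper_force: 42.3
t 24.35 p [ 0.5626 -0.0308  0.1057] shift [ 0.03 -0.    0.02] turn [0.   0.03 1.76] yaw 31.1 w 0.0178 q6 44 F [-8.1 -4.9  5.8]
top bar 27 [ 0.5416 -0.0477  0.1355] ((0.5430030822753906, -0.046216562390327454), (0.0173964723944664, 0.008517877198755741), 76.12625885009766)
top squat [ 0.6019 -0.1312] [ 0.5993 -0.1324] 0.0145
top squat [ 0.452 -0.085] [ 0.4555 -0.0883] 0.0152
top squat [ 0.6221 -0.1338] [ 0.6202 -0.1172] 0.0263
top tall [ 0.4746 -0.0922] [ 0.478  -0.0831] 0.0271
top base []
top pointer_tip [(0.84, array([ 0.3934, -0.0994,  0.0121]))]
top tall_jar [(0.8, array([ 0.4756, -0.0788,  0.1052]))]
top handle [(0.67, array([ 0.5663, -0.0333,  0.1222]))]
top carousel [(0.73, array([ 0.5598, -0.0379,  0.0124]))]
top low 288 [ 0.4114 -0.0888  0.0106]
scene bar 268 [ 0.5704 -0.0261  0.1341] ((0.5685023665428162, -0.027488410472869873), (0.056836292147636414, 0.03959731385111809), 6.3344292640686035)
scene squat [ 0.6158 -0.1147] [ 0.616  -0.1166] 0.029
scene squat [0.5129 0.056 ] [0.5122 0.0551] 0.028
scene squat [0.6497 0.0224] [0.6483 0.0221] 0.0281
scene base [(0.8, array([ 0.5641, -0.032 , -0.0016]))]
scene pointer_tip []
scene tall_jar []
scene handle [(0.76, array([ 0.564 , -0.0347,  0.1215]))]
scene carousel [(0.57, array([ 0.5646, -0.0326,  0.0127]))]
scene low 9 [ 0.3973 -0.088   0.0107]
```

View pics/s4.png

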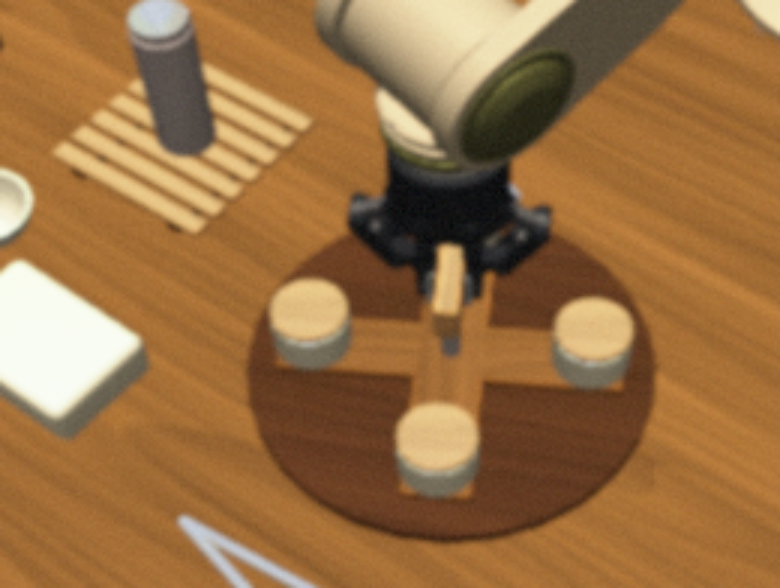

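Run:
```python
from h import *
im=get_image("top"); K=im["camera_matrix"];R=np.array(im["rotation"]);e=np.array(im["eye"])
def proj(img,z,box):
    b=img.astype(int); m=(b[...,0]>b[...,2]-5)&(b[...,0]>110); k=np.zeros_like(m); k[box[0]:box[1],box[2]:box[3]]=1; m&=k
    v,u=np.nonzero(m); d=np.stack([(u-K[0,2])/K[0,0],(v-K[1,2])/K[1,1],np.ones(len(u))],1)@R.T
    p=e+d*((z-e[2])/d[:,2])[:,None]; print(len(p),p.min(0),p.max(0)); return p.mean(0)
for i in(cv2.imread("pics/top0.png"),im["img"]):
    p=proj(i,.010,(325,365,345,385)); d=p[:2]-[.5639,-.0305]; print(p,np.hypot(*d),np.degrees(np.arctan2(*-d[::-1])))
# base disc centre, dark-wood ellipse in initial picture
```

```text
183 [ 0.39250349 -0.10670928  0.01      ] [ 0.42902784 -0.07890034  0.01      ]
[ 0.41117462 -0.09340875  0.01      ] 0.1651743092018729 22.38713615213243
183 [ 0.39250349 -0.10670928  0.01      ] [ 0.42902784 -0.07890034  0.01      ]
[ 0.41117462 -0.09340875  0.01      ] 0.1651743092018729 22.38713615213243
```

```bash
python3 -m pendant '[[[0,0,0],[0,0,0.3]],[[0,0,0],[0,0,0.5]],[[0,0,0],[0,0,0.5]],[[0,0,0],[0,0,0.3]],[[0,0,0],[0,0,0.18]],[[0,0,0],[0,0,0]],[[0,0,0],[0,0,0]],[[0,0,0],[0,0,0]]]'
python3 - <<'E'
from h import *
to(.5636,-.0302,.105,22.3)
ang()
im=get_image("top"); cv2.imwrite("pics/t5.png",cv2.resize(im["img"][180:380,240:540],None,fx=2.6,fy=2.6))
E
```

```text
time_s: 26.05
position: [0.5625, -0.0308, 0.1057]
tool_rot: [[0.926, 0.378, -0.003], [0.378, -0.926, -0.002], [-0.003, 0.0, -1.0]]
ft_force: [-7.9, -5.2, 6.2]
grip_width: 0.0172
gripper_force: 42.3
t 26.05 p [ 0.5625 -0.0308  0.1057] shift [ 0.03 -0.    0.02] turn [ 0.01  0.03 -0.02] yaw 22.2 w 0.0172 q6 53 F [-7.9 -5.2  6.2]
top bar 14 [ 0.5415 -0.0442  0.1359] ((0.5421032309532166, -0.042982928454875946), (0.011960530653595924, 0.005463264416903257), 80.89972686767578)
top squat [ 0.5979 -0.1342] [ 0.6005 -0.1255] 0.0277
top squat [0.5306 0.085 ] [0.5307 0.0828] 0.0148
top squat [ 0.4447 -0.0722] [ 0.4459 -0.0742] 0.01
top tall [ 0.4665 -0.0834] [ 0.4687 -0.0759] 0.0247
top base []
top pointer_tip [(0.87, array([ 0.3933, -0.1027,  0.014 ]))]
top tall_jar []
top handle [(0.85, array([ 0.5644, -0.0312,  0.1212]))]
top carousel [(0.82, array([ 0.5623, -0.0377,  0.0121]))]
top low 302 [ 0.4111 -0.0881  0.0106]
scene bar 246 [ 0.573  -0.0262  0.1342] ((0.5711065530776978, -0.029938286170363426), (0.04331584274768829, 0.05069199204444885), 81.45417785644531)
scene squat [0.6565 0.0084] [0.656  0.0077] 0.0281
scene squat [0.5251 0.0592] [0.5078 0.021 ] 0.0727
scene squat [ 0.6022 -0.1217] [ 0.6021 -0.1229] 0.0289
scene base [(0.88, array([ 0.5599, -0.0313,  0.0013]))]
scene pointer_tip []
scene tall_jar [(0.66, array([ 0.4719, -0.0705,  0.1048]))]
scene handle [(0.88, array([ 0.5631, -0.0312,  0.1213]))]
scene carousel [(0.97, array([ 0.5649, -0.0322,  0.0118]))]
scene low 0
```

View pics/t5.png

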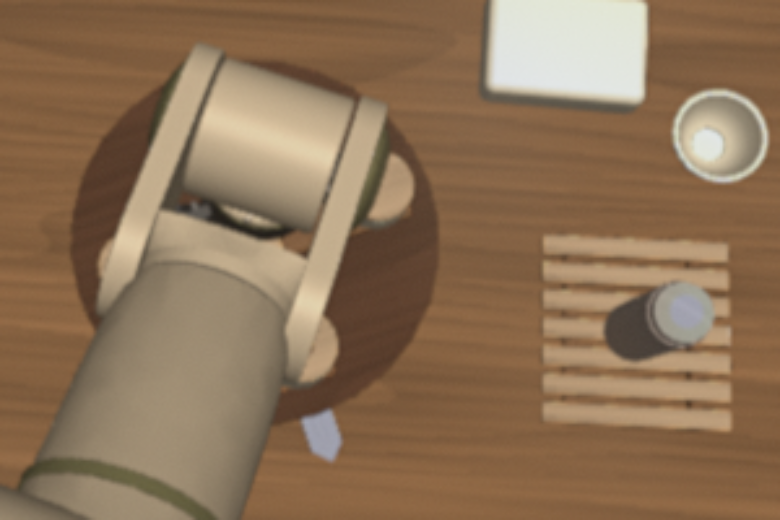

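The rear and side squat jars put the tall jar at 22.5° against the pointer's 22.4° (tip at crop (325,455)). The shaker stands on the board at (640,330). The grip is holding steady, so I hand in.

```bash
python3 -c "
from h import *
s=observe(); print(np.abs(s['qvel']).max(), s['gripper_force'])
print(close_job())"
```

```text
0.07372292631859328 42.26967215538025
the job is handed in; nothing more can be done
None
```

I stood the shaker upright on the slatted board and turned the carousel until the tall jar was lined up with the pointer (within about 0.1° by my measurement); the gripper was still holding it there when I handed the job in at about 26 s.

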